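# Feed a sample rack past the spring gate of the weighing dock

## Task

Press down the yellow hold bar with one fingertip so that the red gate swings up, keep it held up while you push the blue sample rack along the chute by its green upright tab with the other finger until the rack is fully home against the black end stop, then let go so that the gate springs shut behind it. The gate must never touch the rack. Only push: do not lift or tip the rack, and leave the jar, the bowl and the pliers where they are.

Things in the scene. Friction and masses are not known exactly. Their poses are not given: they have to be found in the camera images.
- chute: fixed grey base plate 335 x 150 x 8 mm (x -225 to 110, y -50 to 100) with the chute. Origin: on the table, on the chute's centre line, in the gate's plane. x = the way the rack travels, y = towards the yellow bar, z up. Chute floor 8 mm above the table; side walls at y = +-24 to +-29, top at 20 mm. Posts 40 mm tall at x -220 and 12, y 40 carry the gate shaft; a post 60 mm tall at x 12, y -33 (mm).
- end_stop (a point): middle of the face of the black end stop of the chute (58 mm wide, top 38 mm above the table), at x=+83 mm in the chute frame. Behind it stands a white housing 70 mm tall (x 102 to 162 mm).
- gate (a joint): gate angle: 0 shut, 1.0 rad fully up (stop). Its shaft runs along chute x at y=40, z=30 mm. The red blade (at x=0, 4 mm thick, y -22 to 22, z 18 to 58 mm when shut) bars the rack and cannot be pushed open by it; pressing the yellow bar down swings it up sideways. It clears the rack above 0.6; 0.75 to 1.0 is safe. A spring shuts it when the bar is let go; holding takes about 3 to 5 N.
- hold_bar (a point): middle of the upper face of the yellow hold bar, a plate 170 x 48 x 4 mm on the gate shaft (chute x -210 to -40 mm; 4 to 52 mm out from the shaft). Gate shut: it rises outwards (+y) at 0.7 rad, outer edge 65 mm above the table at y=80. At gate angle 0.7: level, top 32 mm up. At 1.0: slopes down outwards, top 23 mm up at y=68. A finger may press it anywhere and slide along it.
- rack: loose blue sample rack, 0.25 kg, on the chute floor, nose to chute +x. Origin: middle of the underside of its body (70 long, 44 wide, 20 mm tall, six flush white caps). Behind the body a flat tail 24 wide and 6 mm thick ends in an upright green push tab. Fully home: nose on the end stop, origin at x=48 mm in the chute frame; the shut gate then stands behind the body, over the tail.
- push_tab (a point): middle of the rear face of the rack's green push tab (40 mm wide, 6 mm thick, 36 mm tall from the chute floor, so its top is 44 mm above the table). This point is 93 mm behind the rack's origin and 18 mm above its underside. Push here towards chute +x.
- jar: bystander: jar with yellow cap, 68 mm diameter, 100 mm tall, origin at the centre of its underside. Leave alone.
- bowl: bystander: white porcelain bowl, 90 mm diameter, 45 mm tall, origin at the centre of its underside. Leave alone.
- pliers: bystander: small pliers with blue handles lying flat, 125 mm long, 14 mm tall, origin at the middle. Leave alone.
There are look-alikes about, which are no part of the job. What is meant by the rack is not brown, and is the smaller of those in its own colour.

How it is judged:
On the way, in this order (a step that is already met when the one before it is completed fails the run):
1. a finger holds the gate up, the rack still before it (value of joint gate above 0.6 rad and contact force between the fingers and gate above 0.2 N and x of rack in the frame of chute below -0.035 m), for 0.1 s.
2. the rack passes the gate while a finger holds it up (value of joint gate above 0.55 rad and contact force between the fingers and gate above 0.2 N and x of rack in the frame of chute between -0.015 and 0.04 m), for 0.1 s.
At the end, for the whole second after the job is handed in: The rack lies flat in the chute, its nose within 8 mm of the end stop and at rest, and the gate is shut behind it (below 0.08 rad) (x of rack in the frame of chute above 0.04 m and z of rack in the frame of chute between 0.004 and 0.012 m and angle between the x axis of rack and the x axis of chute, either way round below 0.12 rad and value of joint gate below 0.08 rad and linear speed of rack below 0.01 m/s); the robot touches nothing.
It fails at once if the gate touches the rack (contact force between gate and rack above 0.3 N).
It fails at once if the rack is lifted more than 12 mm off the chute floor (z of rack in the frame of chute above 0.02 m).
It fails at once if the rack is tipped (angle between rack's own z axis and vertical above 0.2 rad).
It fails at once if the jar, the bowl or the pliers are moved more than 15 mm (distance of any of jar, bowl, pliers from where it was at the start of the episode above 0.015 m).
It also fails if it takes over 48 s, if anything falls off the work surface, if the arm or the gripper's body presses on something with over 40 N, if the wrist force passes 120 N, or if a joint passes its speed limit or range.

## Robot

A 7-joint arm with a two-finger parallel gripper is mounted at the origin on the work surface. World frame = base frame: x ahead of the robot, y to its left, z up, the work surface at z = 0. Lengths are in m, angles in rad, forces in N, time in s.
With the tool pointing down it reaches from about 0.35 to 0.9 m from the base axis. Payload 8.1 kg.
Tool frame: the origin (TCP) lies at the very end of the fingers, on their centre line; the grasp point (between the pads) lies 19 mm behind it (arm.tcp_to_grasp is the z of the grasp point in the tool frame, in m); z points along the fingers, y is the line along which they close (so a half turn about z gives the same grasp; the last joint's range is limited). The gripper opens to 92 mm and grips with 3 to 60 N. Pads are 19 mm wide; open, the fingers measure 130 mm over their backs; the gripper's body (75 mm by 190 mm) begins 47 mm behind the grasp point.
Start: joints at [1.175, 0.434, 0.025, 1.573, -0.012, 1.134, -0.075], TCP at [0.18, -0.598, 0.227] pointing down, gripper open.
Joint ranges: [-2.62, 2.62], [-0.44, 2.09], [-1.27, 1.32], [0.08, 2.57], [-1.32, 4.46], [0.12, 2], [-2.74, 2.74]. Speed limits (rad/s): [2.22, 2.22, 3.01, 3.01, 3.14, 3.14, 3.14].

## Interface

Orientations are given as a rotation vector (axis times angle).
In Python, from cell import readout, vision, sign_off, arm gives the robot as it stands. The module is installed in compiled form; this text tells all that it offers.
- The arm moves only by the shell command python3 -m creep 'ROWS' [FORCE]. ROWS is JSON, a list of rows, each a list of 5 numbers: the shift along the tool's x, y, z in units of 4 cm (1.0 is 4 cm), then the turn about the tool's z in units of 4 degrees (1.0 is 4 degrees), then the opening, from 0 (shut) to 1 (fully open). A call has 1 to 12 rows; each row shifts and turns the commanded pose from where the row before left it, along the tool's axes as they then stand; what a row does not reach is not made up. A row lasts 1/8 s, in which the tool goes at most 62.5 mm and 10.7 degrees, less where a joint would pass 70% of its speed; a pose out of reach is approached as far as the arm can. A call with a number of a shift or a turn outside -1 to 1 is refused whole. A call with a gripper value outside its range is refused whole. The fingers move at their own pace and stop on an object; FORCE is the grip in N (left out, the last holds). Time passes only in rows, so rows that do not move let the fingers close. It gives the time, the measured TCP pose, the force, the opening and the grip force at its end, in the units of the state.
- readout.observe(): the state, without advancing time (a new reading comes with each control period).
- vision.get_image(name): name is "side" or "top"; returns a dict with "pixels" (420x560x3 uint8, blue, green, red), "z_map" (420x560 float32, m along the optical axis (not along the pixel's ray), 0 where there is no reading), "camera_matrix" (3x3 intrinsics, pixels), "position" and "rotation" of the camera in the world. Camera axes: x right, y up, looking along -z (the intrinsics and any distortion apply to the point x, -y, -z); pixel columns grow to the right and rows downward; lengths in m; the calibration is good to about 2 mm. A picture is of the moment at which its call begins.
- sign_off(): hands the job in; it is judged then, once.
The state is a dict: "clock": time; "joints": joint angles; "dq": joint speeds; "joint_efforts": joint torques, N m; "position": TCP position; "ee_rot": TCP orientation; "force": force on the tool from outside, world axes, zero at the start; "ft_torque": the same for the moment, N m; "width": opening from 0.0 (shut) to 1.0 (fully open); "gripper_force": force on a finger pad.
Only numpy, scipy, OpenCV 4.12 (cv2) and the standard library are available. Lean on these libraries where they do the work, as an engineer would, in place of code of your own. Each camera call takes 0.05 s, during which the arm holds its last target. There are 200 camera calls.

## Working session

There is one attempt and no reset: what is moved stays moved. The work goes in short steps, Python scripts to look and compute and a shell command to move; the robot and the scene stay as the last step left them, time stands still between calls to the robot, and variables do not carry over. Pictures are saved under pics/ and viewed, at most 10 in all, crops included, and the job is handed in when it is done.

```bash
mkdir -p pics
python3 - <<'E'
from cell import readout, vision
import cv2,numpy as np,pickle
s=readout.observe();print({k:np.round(v,3).tolist() for k,v in s.items()})
for n in("side","top"):
    d=vision.get_image(n);cv2.imwrite(f"pics/{n}0.png",d["pixels"]);pickle.dump(d,open(f"{n}0.pkl","wb"))
    print(n,d["camera_matrix"].round(1).tolist(),d["position"],np.round(d["rotation"],3).tolist(),d.keys())
E
```

```text
{'clock': 0.0, 'joints': [1.175, 0.435, 0.025, 1.574, -0.012, 1.134, -0.075], 'dq': [-0.001, -0.003, -0.0, -0.001, 0.001, 0.001, -0.001], 'joint_efforts': [0.001, -66.785, 0.985, -31.446, -0.061, 0.043, 0.0], 'position': [0.18, -0.598, 0.226], 'ee_rot': [-3.106, -0.458, 0.001], 'force': [0.109, -0.072, -0.277], 'ft_torque': [0.006, -0.022, -0.016], 'gripper_force': 0.0, 'width': 0.998}
side [[542.8, 0.0, 287.9], [0.0, 542.8, 200.9], [0.0, 0.0, 1.0]] [0.46657119 0.7987743  1.02252511] [0.107, -0.958, -2.822] dict_keys(['pixels', 'z_map', 'camera_matrix', 'position', 'rotation'])
top [[490.7, 0.0, 283.9], [0.0, 490.7, 207.0], [0.0, 0.0, 1.0]] [0.47521852 0.03555774 1.14461235] [0.127, -0.123, -1.587] dict_keys(['pixels', 'z_map', 'camera_matrix', 'position', 'rotation'])
```

View pics/side0.png

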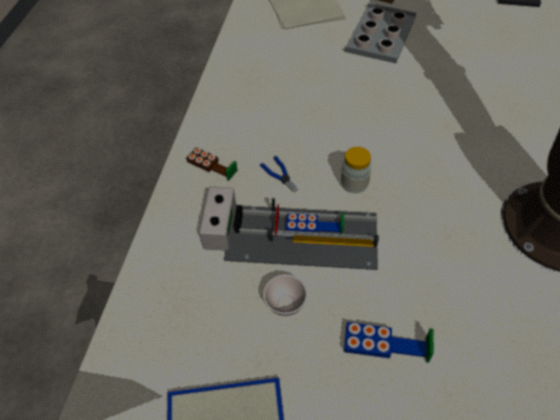

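View pics/top0.png

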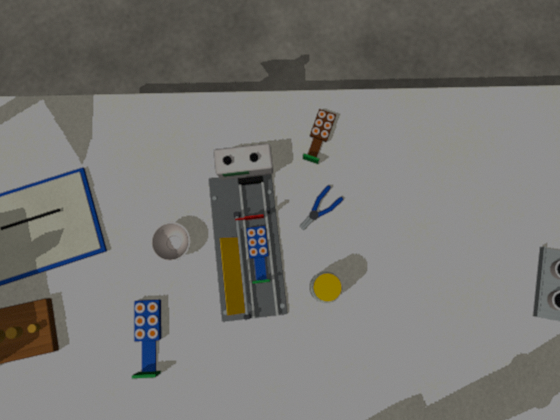

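The top view shows three rack-like things: small blue at (258,252) in the chute, larger blue at (148,335), brown at (320,135). The one meant is the small blue one. In the top view the yellow bar is at about (233,277), the gate at (250,217) and the tab at (262,281). I'll confirm in an enlarged crop.

```bash
cat > h.py <<'E'
import numpy as np,cv2,pickle
from scipy.spatial.transform import Rotation as R
def ray(d,u,v):
    K=d["camera_matrix"];r=np.array(d["rotation"]);M=r if r.shape==(3,3) else R.from_rotvec(r).as_matrix()
    return M@np.array([(u-K[0,2])/K[0,0],-(v-K[1,2])/K[1,1],-1.])
def P(d,u,v): # depth
    z=d["z_map"];z=z[int(round(v))-1:int(round(v))+2,int(round(u))-1:int(round(u))+2];z=np.median(z[z>0])
    return np.array(d["position"])+z*ray(d,u,v)
def onz(d,u,v,h):
    r=ray(d,u,v);p=np.array(d["position"]);return p+(h-p[2])/r[2]*r
def proj(d,p):
    r=np.array(d["rotation"]);M=r if r.shape==(3,3) else R.from_rotvec(r).as_matrix()
    c=M.T@(np.array(p)-d["position"]);K=d["camera_matrix"];return K[0,0]*c[0]/-c[2]+K[0,2],K[1,1]*-c[1]/-c[2]+K[1,2]
E
python3 - <<'E'
from h import *
t=pickle.load(open("top0.pkl","rb"));s=pickle.load(open("side0.pkl","rb"))
cv2.imwrite("pics/tc.png",cv2.resize(t["pixels"][140:325,195:300],None,fx=3.2,fy=3.2,interpolation=cv2.INTER_CUBIC))
cv2.imwrite("pics/sc.png",cv2.resize(s["pixels"][180:275,190:390],None,fx=4,fy=4,interpolation=cv2.INTER_CUBIC))
for n,u,v in [("bar",233,277),("floorplate",222,190),("bowl",171,240),("jar",327,287),("tab",262,281),("rack",258,243),("table",330,340)]:print(n,P(t,u,v).round(3))
E
```

```text
bar [0.496 0.152 0.048]
floorplate [0.701 0.182 0.009]
bowl [0.585 0.301 0.005]
jar [ 0.471 -0.051  0.1  ]
tab [0.486 0.089 0.041]
rack [0.572 0.097 0.027]
table [ 0.352 -0.062 -0.001]
```

View pics/tc.png

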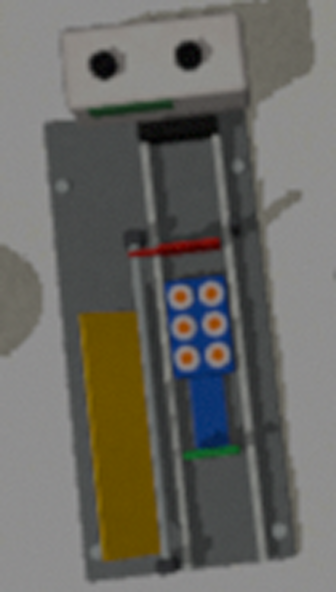

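View pics/sc.png

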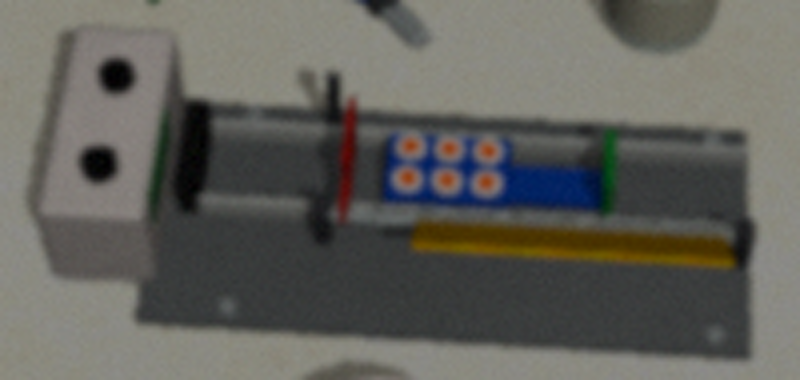

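```bash
cat > fit.py <<'E'
from h import *
from scipy.optimize import least_squares
t=pickle.load(open("top0.pkl","rb"));s=pickle.load(open("side0.pkl","rb"))
T=lambda u,v:(t,195+u/3.2,140+v/3.2);S=lambda u,v:(s,190+u/4,180+v/4)
obs=[(T(87,580),(-225,100,8)),(T(298,557),(-225,-50,8)),(T(45,122),(110,100,8)),
(T(80,315),(-40,80,65)),(T(103,560),(-210,80,65)),
(S(137,320),(110,100,8)),(S(748,357),(-225,100,8)),(S(410,250),(-40,80,65)),(S(736,268),(-210,80,65))]
W=lambda q,p:np.array([q[0]+np.cos(q[2])*p[0]-np.sin(q[2])*p[1],q[1]+np.sin(q[2])*p[0]+np.cos(q[2])*p[1],q[3]+p[2]])
f=lambda q:np.concatenate([np.array(proj(o[0],W(q,np.array(p)/1000)))-o[1:] for o,p in obs])
r=least_squares(f,[.6,.1,0,0]);q=r.x
if __name__=="__main__":
    print(q.round(4),r.fun.reshape(-1,2).round(1).tolist())
    def tri(a,b):
        A=[];B=[]
        for d,u,v in(a,b):
            k=ray(d,u,v);k/=np.linalg.norm(k);M=np.eye(3)-np.outer(k,k);A.append(M);B.append(M@d["position"])
        return np.linalg.solve(sum(A),sum(B))
    def inv(p):
        c,sn=np.cos(q[2]),np.sin(q[2]);d=p-np.array([q[0],q[1],q[3]]);return np.array([c*d[0]+sn*d[1],-sn*d[0]+c*d[1],d[2]])
    for n,a,b in [("tabtopL",T(184,458),S(607,212-8)),("tabtopR",T(240,452),S(612,130)),("gateL",T(128,254),S(340,222)),("noseR",T(225,276),S(395,136))]:
        p=tri(a,b);print(n,p.round(3),"chute mm",(inv(p)*1000).round(1))
    for n,p in [("tabR",(T(184,458),44)),("tabL",(T(240,452),44)),("noseR",(T(225,276),28)),("noseL",(T(168,280),28))]:print(n,(inv(onz(*p[0],p[1]/1000))*1000).round(1))
    for x in [(83,0,20),(-210,68,40),(-160,0,30),(0,0,0)]:print(x,W(q,np.array(x)/1000).round(3))
E
python3 fit.py
```

```text
[ 0.6301  0.1033  0.0944 -0.0039] [[0.1, 0.7], [-0.2, 0.2], [0.0, 0.4], [0.2, -0.7], [0.3, 0.7], [-0.8, 0.2], [0.5, 0.3], [-0.3, -0.3], [-0.8, -0.1]]
tabtopL [0.483 0.111 0.028] chute mm [-145.9   21.2   31.8]
tabtopR [0.486 0.071 0.043] chute mm [-146.7  -18.8   46.8]
gateL [0.627 0.149 0.032] chute mm [ 1.1 45.9 35.8]
noseR [0.61  0.08  0.023] chute mm [-22.7 -21.   27.2]
tabR [-146.7   20.2   47.9]
tabL [-147.   -18.8   47.9]
noseR [-21.8 -21.2  31.9]
noseL [-20.   19.7  31.9]
(83, 0, 20) [0.713 0.111 0.016]
(-210, 68, 40) [0.415 0.151 0.036]
(-160, 0, 30) [0.471 0.088 0.026]
(0, 0, 0) [ 0.63   0.103 -0.004]
```

Both crops confirm it. The small blue rack is in the chute, with its tab rear at chute x≈-148 and nose at ≈-20. The yellow bar, red gate and black stop all fit the given sizes to within 1 px.

```bash
cat > go.py <<'E'
import sys
from h import *; from fit import q
from cell import readout
def st():
    o=readout.observe();p=np.array(o["position"]);M=R.from_rotvec(o["ee_rot"]).as_matrix()
    c,s=np.cos(q[2]),np.sin(q[2]);C=np.array([[c,-s,0],[s,c,0],[0,0,1]])
    print("t",round(o["clock"],2),"chute TCP mm",(1000*C.T@(p-[q[0],q[1],0])).round(1),"F chute",(C.T@o["force"]).round(1),"w",round(o["width"],2))
    if len(sys.argv)>3:
        g=C@(np.array(sys.argv[1:4],float)/1000)+[q[0],q[1],0]
        x=(C.T@M)[:,0]; print("shift units",(M.T@(g-p)/.04).round(2),"turn units",(np.degrees(np.arctan2(x[1],x[0]))/4).round(2),"down",M[:,2].round(3))
st()
E
python3 go.py -176 41 120
```

```text
t 0.1 chute TCP mm [-514.  -655.8  226. ] F chute [ 0.9 -0.3 -0.4] w 1.0
shift units [ 11.72 -15.41   2.67] turn units 2.84 down [-0.001  0.001 -1.   ]
```

```bash
python3 -m creep '[[0.8,-0.3,0,0.95,0.6],[0.8,-0.6,0,0.95,0.6],[0.7,-0.8,0,0.94,0.6],[0.6,-0.9,0,0,0.6],[0.6,-0.9,0,0,0.6],[0.6,-0.9,0,0,0.6],[0.5,-0.9,0,0,0.6],[0.5,-0.9,0,0,0.6],[0.5,-0.9,0,0,0.6],[0.5,-0.9,0,0,0.6],[0.4,-0.9,0,0,0.6],[0.4,-0.9,0,0,0.6]]'; python3 go.py -176 41 120
```

```text
clock: 1.6
position: [0.4086, -0.1698, 0.2266]
ee_rot: [-3.138, -0.148, 0.001]
force: [1.0, -0.7, -0.1]
width: 0.601
gripper_force: 0.0
t 1.6 chute TCP mm [-246.3 -251.1  226.6] F chute [ 0.9 -0.8 -0.1] w 0.6
shift units [ 1.76 -7.3   2.66] turn units 0.0 down [-0.  0. -1.]
```

```bash
python3 -m creep '[[0.3,-0.9,0,0,0.6],[0.2,-0.9,0,0,0.6],[0.2,-0.9,0,0,0.6],[0.2,-0.9,0,0,0.6],[0.2,-0.9,0,0,0.6],[0.2,-0.9,0.2,0,0.6],[0.2,-0.8,0.5,0,0.6],[0.2,-0.6,0.7,0,0.6],[0,-0.3,0.7,0,0.6],[0,0,0.5,0,0.6],[0,0,0,0,0.6],[0,0,0,0,0.6]]'; python3 go.py -176 41 75
```

```text
clock: 3.1
position: [0.4497, 0.118, 0.1233]
ee_rot: [-3.138, -0.148, -0.001]
force: [0.6, -0.5, 0.0]
width: 0.6
gripper_force: 0.0
t 3.1 chute TCP mm [-178.2   31.6  123.3] F chute [ 0.5 -0.5  0. ] w 0.6
shift units [ 0.05 -0.24  1.21] turn units -0.0 down [ 0.  0. -1.]
```

```bash
python3 -m creep '[[0.05,-0.24,0.4,0,0.6],[0,0,0.4,0,0.6],[0,0,0.4,0,0.6],[0,0,0,0,0.6]]'; python3 go.py -176 41 27
cat > look.py <<'E'
import sys
from h import *; from fit import q,W
from cell import vision
n=sys.argv[1]
a=vision.get_image("top")["pixels"][170:330,190:320];b=vision.get_image("side")["pixels"][150:290,220:400]
a=cv2.resize(a,None,fx=3,fy=3,interpolation=2);b=cv2.resize(b,None,fx=2.2,fy=2.2,interpolation=2)
o=np.zeros((480,a.shape[1]+b.shape[1],3),np.uint8);o[:a.shape[0],:a.shape[1]]=a;o[:b.shape[0],a.shape[1]:]=b
cv2.imwrite(f"pics/{n}.png",o)
E
python3 look.py l1
```

```text
clock: 3.6
position: [0.4498, 0.128, 0.0737]
ee_rot: [3.138, 0.149, -0.003]
force: [-0.6, 0.0, -0.1]
width: 0.598
gripper_force: 0.0
t 3.6 chute TCP mm [-177.2   41.5   73.7] F chute [-0.6  0.1 -0.1] w 0.6
shift units [0.03 0.01 1.17] turn units 0.01 down [-0.002 -0.    -1.   ]
```

View pics/l1.png

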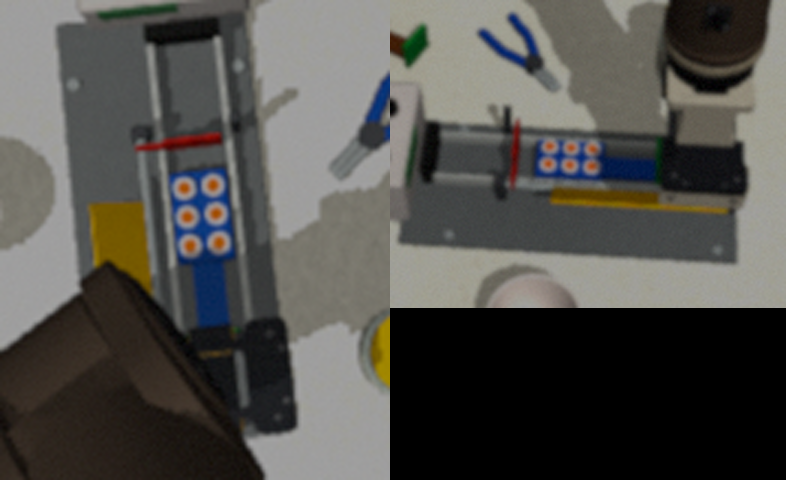

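The gripper straddles the shaft, with one finger above the bar and the other behind the tab; the gate (at (180,142) and (515,155)) is shut. Now I press down.

```bash
python3 -m creep '[[0,0,0.25,0,0.6],[0,0,0.25,0,0.6],[0,0,0.2,0,0.6],[0,0,0.2,0,0.6],[0,0,0.15,0,0.6],[0,0,0.12,0,0.6],[0,0,0,0,0.6],[0,0,0,0,0.6]]'; python3 go.py -176 41 27;python3 look.py l2
```

```text
clock: 4.7
position: [0.4507, 0.1281, 0.0281]
ee_rot: [-3.138, -0.149, -0.001]
force: [0.3, 3.9, 4.1]
width: 0.601
gripper_force: 2.3
t 4.7 chute TCP mm [-176.3   41.6   28.1] F chute [0.7 3.8 4.1] w 0.6
shift units [0.01 0.02 0.03] turn units 0.01 down [ 0.  0. -1.]
```

View pics/l2.png

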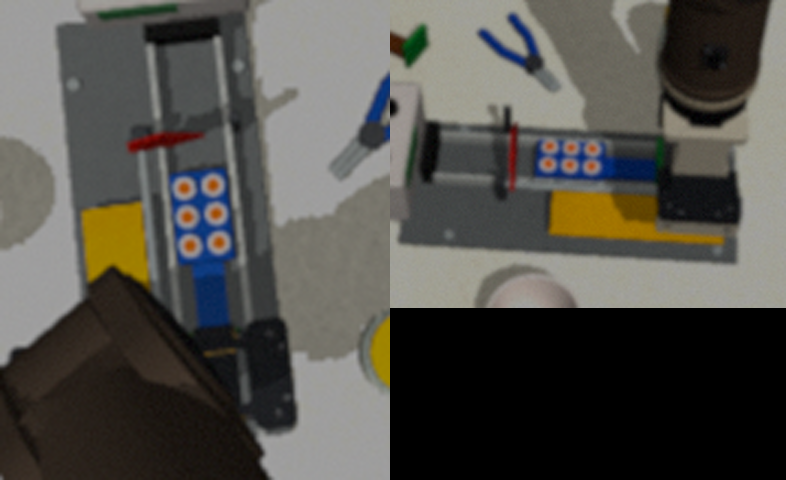

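The gate has swung up and the bar is almost level (left view (115,240)). I'll measure the bar's tilt from depth.

```bash
cat > tilt.py <<'E'
from h import *; from fit import q
from cell import vision
C=np.array([[np.cos(q[2]),-np.sin(q[2]),0],[np.sin(q[2]),np.cos(q[2]),0],[0,0,1]])
for n in("top","side"):
    d=vision.get_image(n);hsv=cv2.cvtColor(d["pixels"],cv2.COLOR_BGR2HSV)
    m=cv2.erode(cv2.inRange(hsv,(18,150,60),(32,255,255)),np.ones((3,3)));
    v,u=np.nonzero(m);k=d["z_map"][v,u]>0
    p=np.array([d["position"]+d["z_map"][b,a]*ray(d,a,b) for a,b in zip(u[k],v[k])])
    c=1000*(p-[q[0],q[1],0])@C;c=c[(c[:,0]>-215)&(c[:,0]<-30)&(c[:,1]>35)&(c[:,1]<100)&(c[:,2]<70)]
    if len(c)>20:
        f=np.polyfit(c[:,1],c[:,2],1);print(n,len(c),"gate angle",round(.7-np.arctan(f[0]),3),"z at y68",np.polyval(f,68).round(1),"x",c[:,0].min().round(),c[:,0].max().round())
    m=cv2.inRange(hsv,(95,140,50),(130,255,255));v,u=np.nonzero(m);k=d["z_map"][v,u]>0
    p=np.array([d["position"]+d["z_map"][b,a]*ray(d,a,b) for a,b in zip(u[k],v[k])])
    c=1000*(p-[q[0],q[1],0])@C;c=c[(abs(c[:,1])<24)&(c[:,2]>20)&(c[:,0]>-100)&(c[:,0]<100)]
    if len(c)>20:print("  rack body x",c[:,0].min().round(1),c[:,0].max().round(1),"y",c[:,1].mean().round(1))
E
python3 tilt.py
```

```text
top 367 gate angle 0.842 z at y68 28.7 x -98.0 -41.0
  rack body x -88.0 -18.7 y 1.9
side 910 gate angle 0.818 z at y68 29.2 x -207.0 -41.0
  rack body x -88.9 -19.2 y 9.8
```

```bash
python3 -m creep '[[0,0,0.03,0,0.6],[0.2,0,0,0,0.6],[0.2,0,0,0,0.6],[0.2,0,0,0,0.6],[0.2,0,0,0,0.6],[0.2,0,0,0,0.6],[0.2,0,0,0,0.6],[0,0,0,0,0.6]]'; python3 go.py -55 41 27;python3 tilt.py; python3 look.py l3
```

```text
clock: 5.9
position: [0.499, 0.1317, 0.0265]
ee_rot: [3.138, 0.147, -0.0]
force: [-1.5, 0.7, 4.6]
width: 0.6
gripper_force: 2.3
t 5.9 chute TCP mm [-127.8   40.6   26.5] F chute [-1.4  0.9  4.6] w 0.6
shift units [ 1.82 -0.01 -0.01] turn units -0.01 down [-0.    -0.001 -1.   ]
  rack body x -91.4 11.0 y 1.1
side 815 gate angle 0.879 z at y68 27.2 x -211.0 -41.0
  rack body x -71.4 10.0 y 9.5
```

View pics/l3.png

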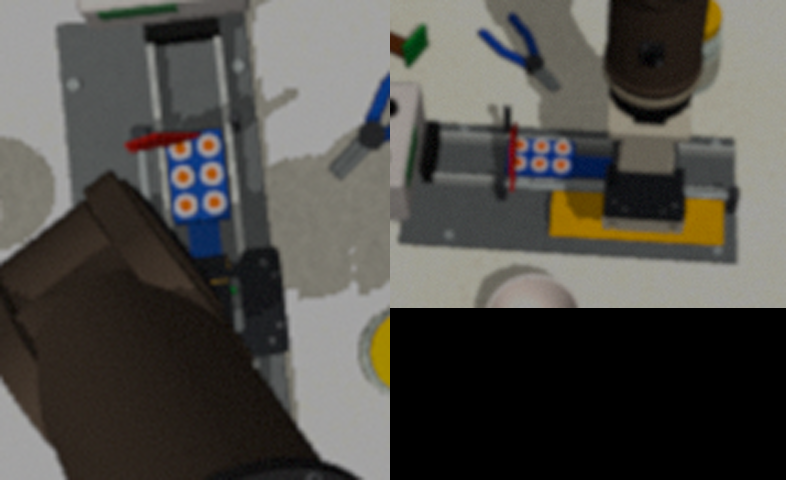

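The gate is up and the rack's nose is passing under it (left view (190,135)), with the gate at 0.88. It has 73 mm to go.

```bash
python3 -m creep '[[0.2,0,0,0,0.6],[0.2,0,0,0,0.6],[0.2,0,0,0,0.6],[0.2,0,0,0,0.6],[0.2,0,0,0,0.6],[0.2,0,0,0,0.6],[0.2,0,0,0,0.6],[0.15,0,0,0,0.6],[0.1,0,0,0,0.6],[0.05,0,0,0,0.6],[0,0,0,0,0.6]]'; python3 go.py -55 41 27;python3 tilt.py
```

```text
clock: 7.48
position: [0.5651, 0.1386, 0.0264]
ee_rot: [3.138, 0.149, -0.003]
force: [-4.3, 0.3, 4.5]
width: 0.598
gripper_force: 2.7
t 7.47 chute TCP mm [-61.4  41.3  26.4] F chute [-4.3  0.7  4.5] w 0.6
shift units [ 0.16  0.01 -0.01] turn units 0.0 down [-0.002 -0.    -1.   ]
  rack body x -61.4 78.0 y 0.6
side 1010 gate angle 0.89 z at y68 27.2 x -211.0 -42.0
  rack body x 10.0 78.0 y 10.3
```

```bash
python3 -m creep '[[0.05,0,0,0,0.6],[0.05,0,0,0,0.6],[0.05,0,0,0,0.6],[0,0,0,0,0.6]]'; python3 go.py -55 41 27;python3 tilt.py; python3 look.py l4
```

```text
clock: 8.07
position: [0.5712, 0.1391, 0.0265]
ee_rot: [3.138, 0.148, -0.003]
force: [-7.8, 0.2, 5.5]
width: 0.604
gripper_force: 4.7
t 8.07 chute TCP mm [-55.3  41.1  26.5] F chute [-7.8  0.9  5.5] w 0.6
shift units [ 0.01  0.   -0.01] turn units -0.0 down [-0.002 -0.001 -1.   ]
  rack body x -53.6 84.7 y -0.4
side 1055 gate angle 0.892 z at y68 27.3 x -207.0 -42.0
  rack body x 13.9 84.2 y 8.8
```

View pics/l4.png

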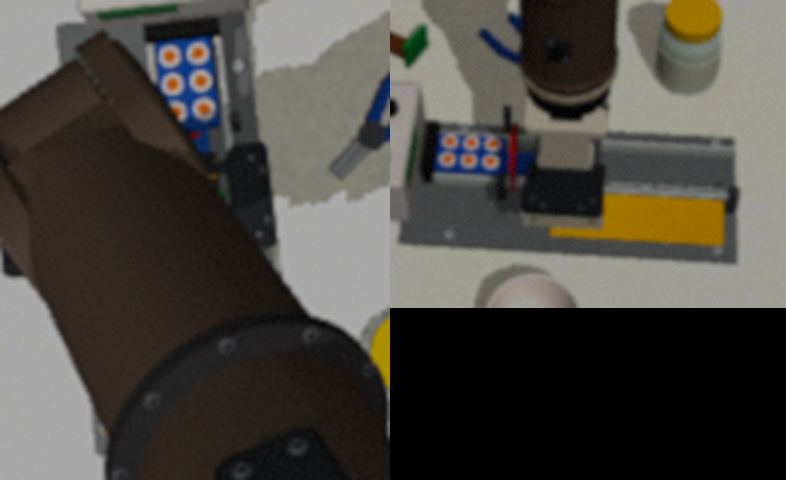

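The rack's nose is against the black stop (right view (432,155)), body at 14 to 84 mm, and the push force has risen to 8 N, so it is home. Next I back off from the tab with the bar still held, then rise.

```bash
python3 -m creep '[[-0.15,0,0,0,0.6],[-0.2,0,0,0,0.6],[0,0,0,0,0.6],[0,0,-0.15,0,0.6],[0,0,-0.2,0,0.6],[0,0,-0.3,0,0.6],[0,0,-0.5,0,0.6],[0,0,-0.7,0,0.6],[0,0,-0.7,0,0.6],[-0.5,0,-0.7,0,0.6],[-0.5,0,-0.5,0,0.6],[0,0,0,0,0.6]]'; python3 go.py;python3 tilt.py; python3 look.py l5
```

```text
clock: 9.78
position: [0.5173, 0.1344, 0.1783]
ee_rot: [3.138, 0.15, 0.002]
force: [-0.5, 1.1, -0.2]
width: 0.598
gripper_force: 0.0
t 9.78 chute TCP mm [-109.3   41.5  178.3] F chute [-0.4  1.1 -0.2] w 0.6
  rack body x -37.0 85.3 y 2.1
side 380 gate angle 0.02 z at y68 58.1 x -207.0 -43.0
  rack body x -31.8 83.8 y 8.5
```

View pics/l5.png

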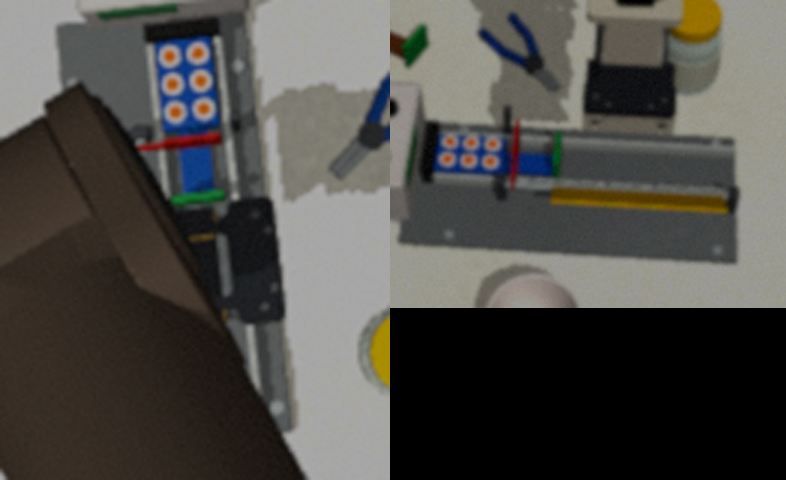

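The rack is home, the gate is shut behind it at (180,142) and (516,155), and the gripper is clear. Handing in.

```bash
python3 -c "
from cell import sign_off
print(sign_off())"
```

```text
the job is handed in; nothing more can be done
None
```

The job is handed in at about 10 s: the blue rack is home against the end stop, the gate has sprung shut behind it (about 0.02 rad measured), and the arm is clear; sign-off returned no verdict.

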